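# Unlock the medicine jar and take off its cap

### The job

Put the blue key fully home in the lock of the jar holder and turn it clockwise about a quarter turn, so that the red bar swings well clear of the jar; leave the key in the lock. Then unscrew the tight white cap counter-clockwise without pulling the jar out of its pocket, stop turning as soon as the thread lets go, lift the cap straight up and finish still holding it level over the jar, with its lower edge 2 to 4 cm above the jar's rim. Leave everything else on the desk where it is.

Things in the scene. Friction and masses are not known exactly. Their poses are not given: they have to be found in the camera images.
- station: Grey fixed jar holder, plate 120 (its x) x 240 (its y) x 15 mm, origin under its centre, z up. At its y = +60 mm a square steel pocket, 75 mm inside with walls 16 mm high along its x and y, braces the jar's foot against turning but does not hold it down. At its y = -60 mm a round post 50 mm wide carries the lock.
- lock (a joint): Turn of the brass lock cylinder and the red keeper bar fixed to it, rad: 0 to 0.12 at the start with the bar over the cap, grows clockwise seen from above, stop at 1.5 with the bar along the holder's +x. Friction about 0.12 N m; stays where left. The bar is 22 mm wide, 8 mm thick, reaches 139 mm from the axis; its top is flush with the cylinder's top, its underside 6 mm above the cap.
- lock_slot (a point): Mouth of the key slot, centre of the top face of the brass lock cylinder (about 49 mm across), 131 mm above the desk, z up. The slot is a rectangle 18 mm along this frame's x and 8 mm along its y, 28 mm deep straight down with a 1.5 mm chamfer. The frame turns with the lock. The keeper bar points along its +y.
- key: Key upright in the key stand, 50 g. Steel blade 16 (its x) x 6 (its y) x 26 mm long, above it a blue handle 30 (x) x 12 (y) x 40 mm tall, to pinch across its 12 mm. Origin at the centre of the blade's lower tip, z up; handle from 26 to 66 mm above it. Either way round fits the lock; fully home the handle rests on the lock's top face, tip 26 mm below it. The lock lags the key by up to 0.15 rad.
- keystand: Fixed dark wooden block 70 x 60 x 34 mm with a slot like the lock's, in which the key stands, the tip 8 mm above the desk; origin at the centre of its underside. It may be left or right of the jar holder.
- jar: Amber medicine jar, 0.45 to 0.7 kg, loose in the pocket. Square grey foot 72 mm wide, 18 mm high; round body 60 mm wide up to 66 mm; neck 46 mm wide up to the rim at 90 mm, with two thread ridges. A white sprung seal in its mouth pushes the cap up with about 22 N and so makes it tight (0.2 to 0.4 N m). Origin under its centre, 15 mm above the desk, z up.
- jar_rim (a point): Centre of the jar's rim, 90 mm above the jar's origin.
- cap: White ribbed screw cap, 64 mm wide, 30 mm tall, 45 g. Origin at the centre of its lower edge (72 mm above the jar's origin when closed), z up. Turned counter-clockwise seen from above it lets go when its x is about 50 degrees from the jar's x; the seal then pops it up 2 to 6 mm and it lifts off freely. Before that, lifting it lifts the jar. Near 150 degrees it would meet the next thread.
- cap_mark (a point): Blue mark on the rim of the cap's top, 29 mm from its axis along the cap's x and 30 mm above its lower edge. In the jar's frame it lies near the jar's +x when closed (0 to 8 degrees counter-clockwise of it).
- mug: Blue mug, 76 mm wide, 90 mm high, bystander; origin under its centre.
- stapler: Red and black stapler, 35 x 130 x 56 mm, bystander; origin under its centre.
- tape: Grey tape dispenser, 60 x 150 x 90 mm, bystander; origin under its centre.
- calculator: White calculator, 140 x 90 x 15 mm, bystander; origin under its centre.
- sanitizer: Bottle with a green label, 60 mm wide, 140 mm high, bystander; origin under its centre.
- clipbox: Yellow open clip box, 90 x 70 x 35 mm, bystander; origin under its centre.
- punch: Blue hole punch, 90 x 110 x 62 mm, bystander; origin under its centre.

How it is judged:
On the way, in this order (a step that is already met when the one before it is completed fails the run):
1. the key stands fully home in the lock's slot (z of key in the frame of lock_slot below -0.021 m and horizontal distance between key and lock_slot below 0.006 m and angle between the x axis of key and the x axis of lock_slot, either way round below 0.3 rad), for 0.2 s.
2. with the key in it, the lock is turned until the bar is off the jar (all of step 1 and value of joint lock above 1 rad), for 0.2 s.
3. the cap is turned counter-clockwise out of its thread and gripped (x of cap_mark in the frame of jar below 0.02 m and y of cap_mark in the frame of jar above 0.01 m and contact force between the fingers and cap above 2 N and z of cap in the frame of jar_rim above -0.013 m), for 0.1 s.
At the end, for the whole second after the job is handed in: The gripper holds the cap still, level (0.2 rad), within 20 mm of the jar's axis, lower edge 8 to 60 mm above the rim, touching neither jar nor holder; the jar is upright in its pocket (raised under 6 mm), the lock past 1.0 rad and the key home in it (tip 21 mm or deeper) (all of step 2 and z of cap in the frame of jar_rim between 0.008 and 0.06 m and horizontal distance between cap and jar_rim below 0.02 m and angle between cap's own z axis and vertical below 0.2 rad and contact force between the fingers and cap above 2 N and contact force between cap and jar below 0.1 N and contact force between cap and station below 0.1 N and linear speed of cap below 0.03 m/s and z of jar in the frame of station below 0.021 m and angle between jar's own z axis and vertical below 0.1 rad); the arm keeps its last pose, push and grip.
It fails at once if the jar is pulled more than 12 mm up out of its pocket or tipped (z of jar in the frame of station above 0.027 m or angle between jar's own z axis and vertical above 0.2 rad).
It fails at once if the cap is turned on, past about 125 degrees in all, after the thread has let go (x of cap_mark in the frame of jar below -0.017 m).
It fails at once if a bystander is moved by more than 40 mm (distance of any of mug, stapler, tape, calculator, sanitizer, clipbox, punch from where it was at the start of the episode above 0.04 m).
It also fails if it takes over 53 s, if anything falls off the work surface, if the arm or the gripper's body presses on something with over 40 N, if the wrist force passes 120 N, or if a joint passes its speed limit or range.

### The arm

A 7-joint arm with a two-finger parallel gripper is mounted at the origin on the work surface. World frame = base frame: x ahead of the robot, y to its left, z up, the work surface at z = 0. Lengths are in m, angles in rad, forces in N, time in s.
With the tool pointing down it reaches from about 0.35 to 0.9 m from the base axis. Payload 8.1 kg.
Tool frame: the origin (TCP) lies at the very end of the fingers, on their centre line; the grasp point (between the pads) lies 19 mm behind it; z points along the fingers, x is the direction in which the jaws open and shut, and the axes are right-handed (so a half turn about z gives the same grasp; the last joint's range is limited). The gripper opens to 92 mm and grips with 3 to 60 N. Pads are 19 mm wide; open, the fingers measure 130 mm over their backs; the gripper's body (75 mm by 190 mm) begins 47 mm behind the grasp point.
Start: joints at [-1.336, 0.434, 0.025, 1.573, -0.012, 1.134, -0.075], TCP at [0.207, 0.59, 0.227] pointing down, gripper open.
Joint ranges: [-2.62, 2.62], [-0.44, 2.09], [-1.27, 1.32], [0.08, 2.57], [-1.32, 4.46], [0.12, 2], [-2.74, 2.74]. Speed limits (rad/s): [2.22, 2.22, 3.01, 3.01, 3.14, 3.14, 3.14].

### API

Orientations are given as a rotation vector (axis times angle).
In Python, from cell import status, viewer, arm gives the robot as it stands.
- The arm moves only by the tool jog_arm, never from a script. Its argument "commands" is text: rows parted by semicolons, each of 7 numbers parted by spaces: the closure, from -1 (fully open) to 1 (shut), then the shift along the world's x, y, z normalised to -1 to 1, where 1 is 0.3 m, then the turn, a rotation vector about the world's x, y, z normalised to -1 to 1, where 1 is 2 pi rad. In form: jaw dx dy dz wx wy wz; .... A call has exactly 5 rows; each row shifts and turns the commanded pose from where the row before left it; what a row does not reach is not made up. A row lasts 1/10 s, in which the tool goes at most 50 mm and 8.59 degrees, less where a joint would pass 70% of its speed; a pose out of reach is approached as far as the arm can. A call with a number of a shift or a turn outside -1 to 1 is refused whole. A call with a gripper value outside its range is refused whole. The fingers move at their own pace and stop on an object; "force" is the grip in N (left out, the last holds). Time passes only in rows, so rows that do not move let the fingers close, or fill a call up. It gives the time, the measured TCP pose, the force and the opening at its end, in the units of the state.
- status.observe(): the state, without advancing time (a new reading comes with each control period).
- viewer.get_image(name): name is "side" or "top" or "wrist"; returns a dict with "pixels" (420x560x3 uint8, red, green, blue), "z_map" (420x560 float32, m along the optical axis (not along the pixel's ray), 0 where there is no reading), "camera_matrix" (3x3 intrinsics, pixels), "R" (3x3) and "t" (3): a world point X has camera coordinates R X + t. Camera axes: x right, y down, z forward; pixel columns grow to the right and rows downward; lengths in m; the calibration is good to about 2 mm. A picture is of the moment at which its call begins.
- arm.sign_off(): hands the job in, once; it reports no verdict.
The state is a dict: "clock": time; "joints": joint angles; "dq": joint speeds; "joint_efforts": joint torques, N m; "position": TCP position; "ee_rot": TCP orientation; "force": force on the tool from outside, world axes, zero at the start; "ft_torque": the same for the moment, N m; "width": opening from 0.0 (shut) to 1.0 (fully open).
Only numpy, scipy, OpenCV 4.12 (cv2) and the standard library are available. Lean on these libraries where they do the work, as an engineer would, in place of code of your own. Each camera call takes 0.05 s, during which the arm holds its last target. There are 200 camera calls.

## Working session

There is one attempt and no reset: what is moved stays moved. The work goes in short steps, Python scripts to look and compute and a tool call to move; the robot and the scene stay as the last step left them, time stands still between calls to the robot, and variables do not carry over. Pictures are saved under pics/ and viewed, about 8 in all and at most 12, crops included, and the job is handed in when it is done.

Besides the shell and the picture viewer there is one more tool, called after "Request:" as a command line: name --argument value ..., lists and objects as JSON in quotes. jog_arm: Moves the arm, as the interface text tells. Scaled input: -1 to 1 covers 0.3 m each way for a shift and 2 pi rad each way for a turn. Its arguments: {"type":"object","properties":{"commands":{"type":"string"},"force":{"type":"number"}},"required":["commands"]}

```bash
mkdir -p pics; cat > h.py <<'E'
import numpy as np, cv2
from cell import status, viewer, arm
def grab(n):
    d=viewer.get_image(n); d={k:np.array(v) for k,v in d.items()}
    np.savez('pics/'+n+'.npz',**d); return d
def load(n): return dict(np.load('pics/'+n+'.npz'))
def cloud(d):
    h,w=d['z_map'].shape; v,u=np.mgrid[:h,:w]; K=d['camera_matrix']; z=d['z_map']
    c=np.stack([(u-K[0,2])/K[0,0]*z,(v-K[1,2])/K[1,1]*z,z],-1)
    return (c-d['t'])@d['R']
def ray(d,u,v,z):
    c=np.linalg.solve(d['camera_matrix'],[u,v,1.]); r=d['R'].T@c; o=-d['R'].T@d['t']
    return o+r*(z-o[2])/r[2]
E
python3 - <<'E'
from h import *
a=grab('top');b=grab('side')
for n,d in(('top',a),('side',b)):
    cv2.imwrite(f'pics/{n}1.png',d['pixels'][...,::-1]); print(n,-d['R'].T@d['t'],d['camera_matrix'][0,0])
print(status.observe())
E
```

```text
top [4.64253375e-01 2.07013213e-04 1.24040811e+00] 465.25420907002166
side [0.19326763 1.31809917 0.90623551] 528.5211816980396
{'clock': 0.1, 'joints': array([-1.33556286,  0.43517945,  0.0249751 ,  1.57400108, -0.01160423,
        1.13398344, -0.07509641]), 'dq': array([ 1.10285673e-03, -8.05744478e-04,  9.52903741e-04, -2.49732863e-03,
       -2.90564881e-05,  1.59359123e-05, -9.76327157e-04]), 'joint_efforts': array([ 2.67940108e-03, -6.69120884e+01,  9.87802595e-01, -3.15146112e+01,
       -6.05549128e-02,  3.74273874e-02,  1.81744207e-05]), 'position': array([0.20705148, 0.58922745, 0.22600916]), 'ee_rot': array([ 2.56258881e+00,  1.81574450e+00, -1.70461631e-03]), 'force': array([ 0.20358499, -0.20797061, -0.85435551]), 'ft_torque': array([ 0.01283008, -0.02196788,  0.02670934]), 'width': 1.0016904650275622}
```

View pics/top1.png

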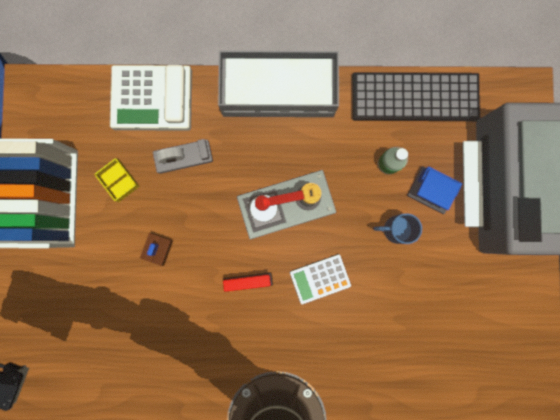

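View pics/side1.png

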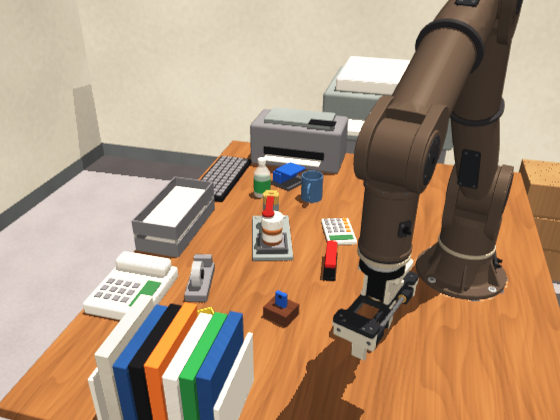

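The top view shows the key stand at (156,249) with the blue handle at (152,249), the brass lock at (312,193), the cap at (263,210) under the red bar, and the stapler and calculator nearer the base. The side view agrees, with the key upright. Next I'll measure them.

```bash
cat >> h.py <<'E'
def blob(d,P,lo,hi,box,zr):
    hsv=cv2.cvtColor(d['pixels'],cv2.COLOR_RGB2HSV); m=cv2.inRange(hsv,np.array(lo),np.array(hi))>0
    k=np.zeros_like(m); x0,y0,x1,y1=box; k[y0:y1,x0:x1]=1
    return m&k&(P[...,2]>zr[0])&(P[...,2]<zr[1])
def rect(Q):
    (c,s,a)=cv2.minAreaRect((Q[:,:2]*1000).astype(np.float32)); return np.round(c,1),np.round(s,1),round(a,1)
E
python3 - <<'E'
from h import *
d=load('top');P=cloud(d)
m=blob(d,P,(100,80,40),(130,255,255),(130,225,180,275),(0.03,.2)); print('key',m.sum(),P[m].mean(0),P[m][:,2].max(),rect(P[m]))
m2=blob(d,P,(0,0,0),(180,255,255),(130,225,180,275),(0.025,.045)); print('stand',m2.sum(),rect(P[m2]))
m=blob(d,P,(12,80,80),(35,255,255),(295,175,330,215),(0.11,.2)); print('lock',m.sum(),P[m].mean(0),P[m][:,2].max(),rect(P[m]))
m=blob(d,P,(0,150,80),(8,255,255),(240,180,320,225),(0.11,.2)); print('bar',m.sum(),P[m].mean(0),rect(P[m]))
m=blob(d,P,(0,0,0),(180,255,255),(230,160,345,245),(0.01,.02)); print('plate',m.sum(),rect(P[m]))
m=blob(d,P,(0,0,140),(180,60,255),(240,180,320,235),(0.1,.13)); print('cap',m.sum(),P[m].mean(0),rect(P[m]))
big=cv2.resize(d['pixels'][160:260,130:345],None,fx=3.7,fy=3.7,interpolation=cv2.INTER_CUBIC);cv2.imwrite('pics/c1.png',big[...,::-1])
E
```

```text
key 85 [0.44661329 0.31685935 0.06714714] 0.07893919800513835 (array([446.1, 322.9]), array([24.2, 34.9]), 69.8)
stand 562 (array([447.1, 317.4]), array([61.4, 70.5]), 71.1)
lock 316 [ 0.58447368 -0.08030883  0.12812704] 0.1349951976526018 (array([585.4, -81.5]), array([48.5, 45.3]), 7.9)
bar 439 [5.68107624e-01 5.66951419e-04 1.29885779e-01] (array([566.2,  -3.8]), array([ 32.5, 115.2]), 7.9)
plate 2120 (array([567.2, -22.4]), array([120. , 239.6]), 17.6)
cap 315 [0.53844655 0.03512762 0.11727988] (array([546.5,  34.3]), array([59.7, 62.2]), 20.1)
```

View pics/c1.png

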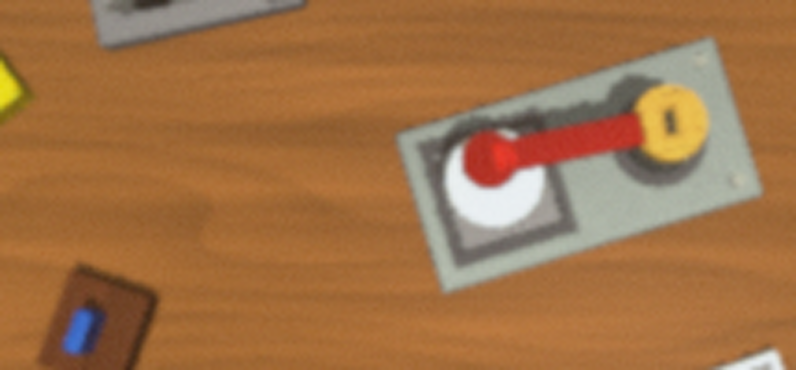

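Request:
jog_arm --commands "0 0.093 -0.103 0 0 0 0;0 0.093 -0.103 0 0 0 0;0 0.093 -0.103 0 0 0 0;0 0.093 -0.103 0 0 0 0;0 0.093 -0.103 0 0 0 0" --force 25

```text
clock: 0.6
position: [0.3474, 0.4336, 0.2265]
ee_rot: [2.563, 1.816, -0.001]
force: [-0.2, 0.4, 0.2]
width: 0.615
```

Request:
jog_arm --commands "0 0.067 -0.078 -0.033 0 0 0;0 0.067 -0.078 -0.033 0 0 0;0 0.067 -0.078 -0.033 0 0 0;0 0.067 -0.078 -0.033 0 0 0;0 0.067 -0.078 -0.033 0 0 0"

```text
clock: 1.1
position: [0.4476, 0.317, 0.1766]
ee_rot: [2.563, 1.817, -0.001]
force: [0.0, -0.1, 0.1]
width: 0.496
```

```bash
python3 - <<'E'
from h import *
s=status.observe();print(s['clock'],s['position'],s['ee_rot'],s['width'],s['joints'],s['force'])
d=grab('wrist');P=cloud(d);print(-d['R'].T@d['t'])
cv2.imwrite('pics/w1.png',d['pixels'][...,::-1])
m=blob(d,P,(100,80,40),(130,255,255),(0,0,560,420),(0.03,.1));print(m.sum())
for zr in((.03,.1),(.069,.08)):
    n=m&(P[...,2]>zr[0])&(P[...,2]<zr[1]);print(n.sum(),P[n].mean(0) if n.any() else 0,rect(P[n]) if n.any() else 0)
v,u=np.nonzero(m);print(u.min(),u.max(),v.min(),v.max())
m=(P[...,2]>.028)&(P[...,2]<.04)&(np.hypot(P[...,0]-.447,P[...,1]-.317)<.06);print('stand',m.sum(),rect(P[m]))
E
```

```text
1.1 [0.44763226 0.31702861 0.17661525] [ 2.56313458e+00  1.81650994e+00 -7.37999798e-04] 0.4957806261307287 [-0.80842911  0.3589979   0.12520804  1.83321417 -0.05384281  0.95311475
  0.5731866 ] [ 0.03019241 -0.1046493   0.0802178 ]
[0.38296717 0.34061271 0.3338225 ]
1303
1303 [0.46203077 0.44360821 0.0554439 ] (array([462.8, 432.3]), array([245.6,  29.7]), 81.6)
504 [0.44584583 0.31853796 0.07308122] (array([446.4, 318.3]), array([11.1, 29.1]), 72.2)
268 559 128 223
stand 4378 (array([447. , 318.2]), array([60.1, 70.5]), 71.1)
```

View pics/w1.png

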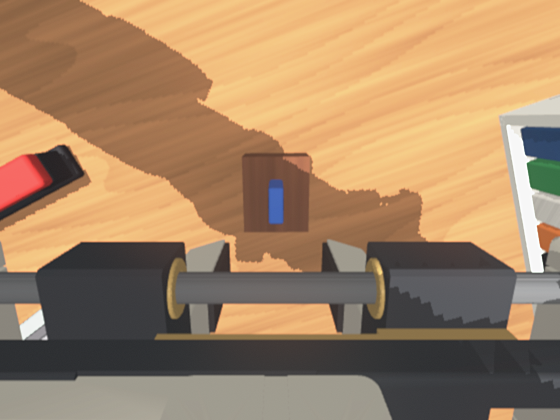

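The wrist view shows the key at (276,203) in its stand, between the jaws. Measured key: (446.4, 318.3) mm, yaw about −18.5°. I'll go down and grip it.

Request:
jog_arm --commands "0 -0.004 0.0043 -0.1 0 0 0;0 0 0 -0.1 0 0 0;0 0 0 -0.1 0 0 0;0 0 0 -0.1 0 0 0;0 0 0 -0.052 0 0 0"

```text
clock: 1.65
position: [0.4445, 0.3186, 0.0391]
ee_rot: [2.563, 1.816, -0.005]
force: [0.7, 0.1, 0.7]
width: 0.502
```

Request:
jog_arm --commands "1 0 0 0 0 0 0;1 0 0 0 0 0 0;1 0 0 0 0 0 0;1 0 0 0 0 0 0;1 0 0 0 0 0 0" --force 40

```text
clock: 2.15
position: [0.4459, 0.3188, 0.0423]
ee_rot: [2.563, 1.816, -0.001]
force: [-0.9, -1.1, 2.5]
width: 0.128
```

Request:
jog_arm --commands "1 0 0 0.1 0 0 0;1 0 0 0.12 0 0 0;1 0 0 0.12 0 0 0;1 0 0 0.12 0 0 0;1 0 0 0.115 0 0 0"

```text
clock: 2.65
position: [0.4459, 0.3194, 0.2164]
ee_rot: [-2.563, -1.816, -0.002]
force: [0.1, 0.1, -0.1]
width: 0.128
```

Request:
jog_arm --commands "1 0.0464 -0.1327 0 0 0 0.0083;1 0.0464 -0.1327 0 0 0 0.0083;1 0.0464 -0.1327 0 0 0 0.0083;1 0.0464 -0.1327 0 0 0 0.0083;1 0.0464 -0.1327 0 0 0 0.0083"

```text
clock: 3.15
position: [0.5158, 0.1188, 0.2148]
ee_rot: [2.303, 2.137, 0.002]
force: [1.2, 0.3, -0.1]
width: 0.13
```

Request:
jog_arm --commands "1 0.0464 -0.1327 0 0 0 0.0083;1 0.0464 -0.1327 0 0 0 0.0083;1 0.0464 -0.1327 0 0 0 0.0083;1 0.0464 -0.11 0 0 0 0.0083;1 0.0464 -0.08 0 0 0 0.0083"

```text
clock: 3.65
position: [0.5853, -0.0591, 0.2147]
ee_rot: [2.008, 2.415, -0.0]
force: [-0.6, -0.6, -0.5]
width: 0.133
```

```bash
cat >> h.py <<'E'
from scipy.spatial.transform import Rotation as Ro
def st():
    s=status.observe();M=Ro.from_rotvec(s['ee_rot']).as_matrix()
    print(round(s['clock'],2),np.round(s['position'],4),'yaw',np.degrees(np.arctan2(M[1,0],M[0,0])).round(2),'tz',M[:,2].round(3),'w',round(s['width'],3),'F',np.round(s['force'],1),np.round(s['ft_torque'],2),'q',np.round(s['joints'],2))
E
python3 - <<'E'
from h import *
st()
d=grab('wrist');P=cloud(d)
cv2.imwrite('pics/w2.png',d['pixels'][...,::-1])
m=blob(d,P,(12,80,80),(35,255,255),(0,0,560,420),(0.12,.14));print('lock',m.sum(),P[m].mean(0),rect(P[m]))
m=blob(d,P,(0,150,60),(8,255,255),(0,0,560,420),(0.12,.16));print('bar',P[m].mean(0),rect(P[m]),P[m][:,2].max())
m=blob(d,P,(100,80,40),(130,255,255),(0,0,560,420),(0.19,.27));print('handle',m.sum(),P[m].mean(0) if m.any() else 0)
E
```

```text
3.65 [ 0.5853 -0.0591  0.2147] yaw 100.5 tz [ 0.001 -0.001 -1.   ] w 0.133 F [-0.6 -0.6 -0.5] [ 0.01  0.02 -0.03] q [-0.13  0.38  0.19  1.69 -0.08  1.07  1.84]
lock 2962 [ 0.5838015  -0.08009562  0.12893289] (array([591.9, -31.1]), array([143.9,  48.9]), 82.1)
bar [0.56714347 0.00125443 0.13025221] (array([569.2,  -2.4]), array([ 36.1, 118.7]), 13.2) 0.13267465199824147
handle 1593 [ 0.57982849 -0.05924021  0.2379245 ]
```

View pics/w2.png

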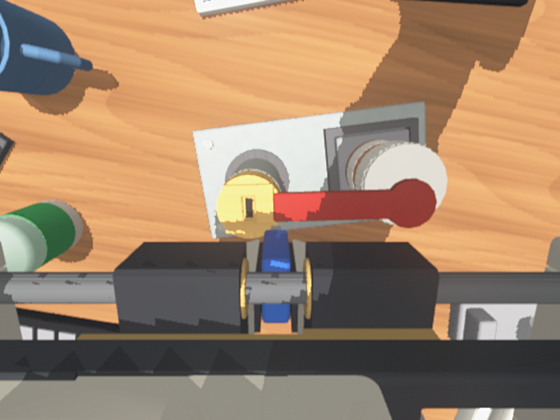

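The wrist view shows the slot at (249,207) in the brass disc, the bar to (410,203), and the held key at (276,280). Next I'll measure the slot.

```bash
python3 - <<'E'
from h import *
d=load('wrist');g=cv2.cvtColor(d['pixels'],cv2.COLOR_RGB2GRAY);hsv=cv2.cvtColor(d['pixels'],cv2.COLOR_RGB2HSV)
sub=hsv[185:230,232:268,2];print(np.percentile(sub,[2,10,50,90]))
m=np.zeros_like(g);m[190:226,236:264]=(hsv[190:226,236:264,2]<120)
n,l,s,c=cv2.connectedComponentsWithStats(m);i=1+s[1:,4].argmax();print(s[i])
v,u=np.nonzero(l==i);Q=np.array([ray(d,a,b,.131) for a,b in zip(u,v)]);print('slot',Q.mean(0),rect(Q))
y=cv2.inRange(hsv,(12,80,80),(35,255,255));y[:,:210]=0;y[:165]=0;y[240:]=0;y[:,276:]=0
P=cloud(d);y[(P[...,2]<.126)|(P[...,2]>.136)]=0
k=max(cv2.findContours(y,0,1)[0],key=cv2.contourArea)[:,0]
Q=np.array([ray(d,a,b,.131) for a,b in k]);print('disc',cv2.minEnclosingCircle((Q[:,:2]*1000).astype(np.float32)))
r=blob(d,P,(0,150,60),(8,255,255),(285,150,380,240),(0.12,.14));p=P[r][:,:2];vv=np.linalg.svd(p-p.mean(0))[2][0] if 0 else np.linalg.eigh(np.cov(p.T))[1][:,1];print('bar dir',np.degrees(np.arctan2(vv[1],vv[0])),p.mean(0))
r=blob(d,P,(100,80,40),(130,255,255),(255,225,300,330),(0.235,.26));print('hand top',rect(P[r]),P[r][:,2].mean())
E
```

```text
[ 99.38 181.9  247.   247.  ]
[246 199   7  18 104]
slot [ 0.58385679 -0.07844523  0.131     ] (array([583.9, -78.5]), array([13.1,  4.2]), 14.1)
disc ((584.6487426757812, -78.8807373046875), 24.86270523071289)
bar dir 102.07857690831487 [ 0.57129628 -0.01886087]
hand top (array([585.7, -58. ]), array([29.7, 12.3]), 10.8) 0.24421683025361532
```

Request:
jog_arm --commands "1 -0.0037 -0.036 0 0 0 0.0042;1 0 -0.03 0 0 0 0;1 0 0 -0.07 0 0 0;1 0 0 -0.07 0 0 0;1 0 0 -0.004 0 0 0"

```text
clock: 4.2
position: [0.5823, -0.0754, 0.1689]
ee_rot: [-1.975, -2.439, 0.004]
force: [-0.3, -0.1, -1.1]
width: 0.131
```

Request:
jog_arm --commands "1 0 0 -0.01 0 0 0;1 0 0 -0.01 0 0 0;1 0 0 -0.01 0 0 0;1 0 0 0 0 0 0;1 0 0 0 0 0 0"

```text
clock: 4.7
position: [0.5851, -0.0758, 0.1649]
ee_rot: [1.975, 2.44, 0.004]
force: [-5.0, -0.5, 18.8]
width: 0.129
```

```bash
python3 - <<'E'
from h import *
st()
E
```

```text
4.7 [ 0.5851 -0.0758  0.1649] yaw 102.03 tz [ 0.003  0.    -1.   ] w 0.129 F [-5.  -0.5 18.8] [0.29 1.58 0.  ] q [-0.09  0.43  0.18  1.75 -0.09  0.96  1.91]
```

The arm lagged its command, so y is 3 mm short. I'll lift, correct and retry.

Request:
jog_arm --commands "1 0 0 0.02 0 0 0;1 -0.002 -0.01 0 0 0 0;1 0 0 0 0 0 0;1 0 0 0 0 0 0;1 0 0 0 0 0 0"

```text
clock: 5.2
position: [0.5833, -0.0788, 0.1676]
ee_rot: [-1.976, -2.442, 0.0]
force: [0.1, 0.4, -0.4]
width: 0.128
```

```bash
python3 - <<'E'
from h import *
st()
E
```

```text
5.2 [ 0.5833 -0.0788  0.1676] yaw 102.03 tz [-0.001  0.    -1.   ] w 0.128 F [ 0.1  0.4 -0.4] [ 0.02 -0.    0.02] q [-0.09  0.43  0.18  1.75 -0.09  0.97  1.91]
```

Request:
jog_arm --commands "1 0.002 0 -0.01 0 0 0;1 0 0 -0.01 0 0 0;1 0 0 -0.01 0 0 0;1 0 0 -0.005 0 0 0;1 0 0 0 0 0 0"

```text
clock: 5.7
position: [0.5838, -0.0789, 0.157]
ee_rot: [-1.976, -2.442, 0.001]
force: [0.3, -0.6, -0.4]
width: 0.126
```

It is in freely, so I'll go on to the bottom (TCP about 0.139).

Request:
jog_arm --commands "1 0 0 -0.015 0 0 0;1 0 0 -0.015 0 0 0;1 0 0 -0.015 0 0 0;1 0 0 -0.012 0 0 0;1 0 0 -0.008 0 0 0"

```text
clock: 6.2
position: [0.5841, -0.0789, 0.139]
ee_rot: [1.977, 2.442, 0.001]
force: [-11.3, 0.3, 34.1]
width: 0.127
```

```bash
python3 - <<'E'
from h import *
st()
E
```

```text
6.2 [ 0.5841 -0.0789  0.139 ] yaw 102.02 tz [ 0.  0. -1.] w 0.127 F [-11.3   0.3  34.1] [ 0.12  2.6  -0.02] q [-0.08  0.46  0.18  1.78 -0.1   0.91  1.92]
```

Home at TCP z 0.139 with 34 N of push. I'll ease that and turn clockwise.

Request:
jog_arm --commands "1 0 0 0.003 0 0 0;1 0 0 0 0 0 0;1 0 0 0 0 0 -0.016;1 0 0 0 0 0 -0.023;1 0 0 0 0 0 -0.023" --force 50

```text
clock: 6.7
position: [0.5841, -0.0794, 0.1392]
ee_rot: [2.417, 2.006, 0.0]
force: [-1.6, -0.9, 4.7]
width: 0.13
```

```bash
python3 - <<'E'
from h import *
st()
E
```

```text
6.7 [ 0.5841 -0.0794  0.1392] yaw 79.36 tz [ 0.001 -0.    -1.   ] w 0.13 F [-1.6 -0.9  4.7] [-0.51  0.36  0.2 ] q [-0.15  0.47  0.28  1.78 -0.16  0.91  1.58]
```

Request:
jog_arm --commands "1 0 0 0 0 0 -0.023;1 0 0 0 0 0 -0.023;1 0 0 0 0 0 -0.023;1 0 0 0 0 0 -0.023;1 0 0 0 0 0 -0.023"

```text
clock: 7.2
position: [0.5845, -0.0789, 0.1392]
ee_rot: [2.97, 1.022, 0.002]
force: [-0.7, -0.2, 3.8]
width: 0.131
```

Request:
jog_arm --commands "1 0 0 0 0 0 -0.023;1 0 0 0 0 0 -0.02;1 0 0 0 0 0 -0.014;1 0 0 0 0 0 0;1 0 0 0 0 0 0"

```text
clock: 7.7
position: [0.5848, -0.0788, 0.1392]
ee_rot: [3.103, 0.487, 0.002]
force: [1.0, -0.4, 5.6]
width: 0.127
```

```bash
python3 - <<'E'
from h import *
st()
d=grab('top');P=cloud(d)
r=blob(d,P,(0,150,60),(8,255,255),(270,140,345,225),(0.12,.14));p=P[r][:,:2];w,V=np.linalg.eigh(np.cov(p.T));v=V[:,1]
print(r.sum(),'bar dir',np.degrees(np.arctan2(v[1],v[0])),p.mean(0),rect(P[r]))
d=grab('wrist');cv2.imwrite('pics/w3.png',d['pixels'][...,::-1])
E
```

```text
7.7 [ 0.5848 -0.0788  0.1392] yaw 17.83 tz [ 0.001 -0.    -1.   ] w 0.127 F [ 1.  -0.4  5.6] [-0.31 -0.1   0.05] q [-0.35  0.5   0.56  1.8  -0.33  0.93  0.67]
97 bar dir 120.75196600958044 [ 0.69651241 -0.02198913] (array([696.6, -22.1]), array([21.9, 34.9]), 35.6)
```

View pics/w3.png

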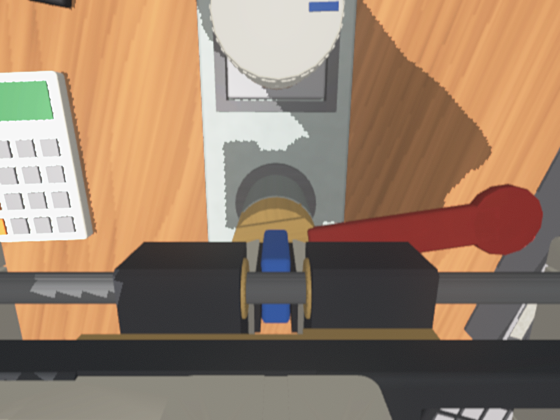

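The wrist view shows the bar swung clear to the right (knob at (507,220)), the key home (276,280), and the cap with its blue mark at (323,5). The lock is at about 1.41 rad. I'll nudge it a little further, then release and lift.

Request:
jog_arm --commands "1 0 0 0 0 0 -0.012;1 0 0 0 0 0 0;1 0 0 0 0 0 0;0.4 0 0 0 0 0 0;0.2 0 0 0 0 0 0"

```text
clock: 8.3
position: [0.5836, -0.0784, 0.1384]
ee_rot: [-3.119, -0.369, 0.002]
force: [0.3, 1.2, 0.6]
width: 0.255
```

Request:
jog_arm --commands "0 0 0 0.01 0 0 0;0 0 0 0.05 0 0 0;0 0 0 0.1 0 0 0;0 0 0 0.06 0 0 0;0 0 0 0 0 0 0"

```text
clock: 8.8
position: [0.5854, -0.0792, 0.2074]
ee_rot: [3.119, 0.368, 0.006]
force: [-0.1, -0.2, -0.1]
width: 0.498
```

```bash
python3 - <<'E'
from h import *
st()
E
```

```text
8.8 [ 0.5854 -0.0792  0.2074] yaw 13.47 tz [ 0.004 -0.    -1.   ] w 0.498 F [-0.1 -0.2 -0.1] [-0.14 -0.   -0.02] q [-0.39  0.43  0.62  1.73 -0.28  1.07  0.56]
```

Request:
jog_arm --commands "-1 -0.024 0.076 0 0 0 -0.012;-1 -0.024 0.076 0 0 0 -0.012;-1 -0.024 0.076 0 0 0 -0.012;-1 -0.024 0.076 0 0 0 -0.012;-1 -0.024 0.076 0 0 0 -0.0104"

```text
clock: 9.3
position: [0.5471, 0.0361, 0.204]
ee_rot: [3.134, -0.212, -0.002]
force: [0.2, 0.4, 0.6]
width: 0.887
```

Request:
jog_arm --commands "-1 0 0 0 0 0 0;-1 0 0 0 0 0 0;-1 0 0 0 0 0 0;-1 0 0 0 0 0 0;-1 0 0 0 0 0 0"

```text
clock: 9.8
position: [0.5482, 0.0342, 0.2048]
ee_rot: [3.134, -0.209, 0.0]
force: [0.4, -1.2, -0.8]
width: 1.0
```

```bash
python3 - <<'E'
from h import *
st()
d=grab('top');P=cloud(d);g=d['pixels']
m=(P[...,2]>.09)&(P[...,2]<.125)&(np.hypot(P[...,0]-.549,P[...,1]-.035)<.05); print('top-cap',m.sum(),rect(P[m]) if m.sum()>5 else 0)
r=blob(d,P,(0,150,60),(8,255,255),(270,130,345,225),(0.12,.14));p=P[r][:,:2];w,V=np.linalg.eigh(np.cov(p.T));v=V[:,1]
print(r.sum(),'bar dir',np.degrees(np.arctan2(v[1],v[0])),p.mean(0),p.max(0))
r=blob(d,P,(100,80,40),(130,255,255),(290,170,335,215),(0.13,.19));print('key',r.sum(),P[r].mean(0) if r.any() else 0,P[r][:,2].max() if r.any() else 0)
d=grab('wrist');P=cloud(d);cv2.imwrite('pics/w4.png',d['pixels'][...,::-1])
m=(P[...,2]>.113)&(P[...,2]<.122)&(np.hypot(P[...,0]-.549,P[...,1]-.035)<.05)
k=max(cv2.findContours(m.astype(np.uint8),0,1)[0],key=cv2.contourArea)[:,0];Q=P[k[:,1],k[:,0]]
print('cap',m.sum(),P[m].mean(0),cv2.minEnclosingCircle((Q[:,:2]*1000).astype(np.float32)))
r=blob(d,P,(95,80,40),(130,255,255),(0,0,560,420),(0.112,.123));print('mark',r.sum(),P[r].mean(0) if r.any() else 0)
E
```

```text
9.8 [0.5482 0.0342 0.2048] yaw -7.62 tz [ 0. -0. -1.] w 1.0 F [ 0.4 -1.2 -0.8] [-0.06  0.09  0.  ] q [-0.69  0.38  0.72  1.83 -0.29  1.04  0.01]
top-cap 0 0
470 bar dir -157.89638814818437 [ 0.66207445 -0.04701665] [ 0.71281078 -0.01649498]
key 59 [ 0.58364521 -0.07756744  0.16920087] 0.17492253586500114
cap 5475 [0.54906679 0.03671268 0.11745468] ((548.8392333984375, 35.371253967285156), 32.58774948120117)
mark 74 [0.56969381 0.04309661 0.11831641]
```

View pics/w4.png

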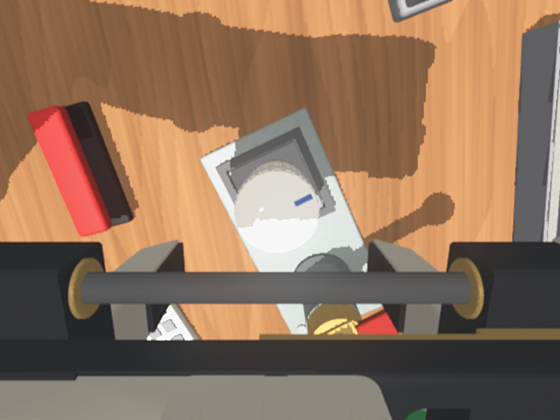

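The wrist view shows the cap's top centred near (277,208), its blue mark at (304,200), and the bar well clear. The cap is at (548.8, 35.4) mm with the mark at 20°; the lock is at about 1.49 rad. I'll go down and grip it.

Request:
jog_arm --commands "-1 0.002 0.004 -0.075 0 0 0;-1 0 0 -0.09 0 0 0;-1 0 0 -0.09 0 0 0;-1 0 0 -0.08 0 0 0;-1 0 0 -0.041 0 0 0"

```text
clock: 10.4
position: [0.5477, 0.0362, 0.0902]
ee_rot: [3.134, -0.207, -0.004]
force: [-1.0, 0.3, 0.2]
width: 1.003
```

Request:
jog_arm --commands "0.7 0 0 0 0 0 0;0.7 0 0 0 0 0 0;0.7 0 0 0 0 0 0;0.7 0 0 0 0 0 0;0.7 0 0 0 0 0 0" --force 50

```text
clock: 10.9
position: [0.5493, 0.0365, 0.093]
ee_rot: [-3.134, 0.207, -0.002]
force: [-1.3, -0.4, 6.5]
width: 0.691
```

```bash
python3 - <<'E'
from h import *
st()
E
```

```text
10.9 [0.5493 0.0365 0.093 ] yaw -7.54 tz [ 0.002  0.001 -1.   ] w 0.691 F [-1.3 -0.4  6.5] [-0.1   0.31  0.  ] q [-0.61  0.52  0.62  1.94 -0.42  0.8   0.12]
```

Request:
jog_arm --commands "0.8 0 0 0 0 0 0.015;0.8 0 0 0 0 0 0.018;0.8 0 0 0 0 0 0.018;0.8 0 0 0 0 0 0.018;0.8 0 0 0 0 0 0.018"

```text
clock: 11.4
position: [0.5493, 0.0365, 0.0936]
ee_rot: [-3.072, -0.653, -0.003]
force: [-5.2, 1.3, 15.8]
width: 0.691
```

```bash
python3 - <<'E'
from h import *
st()
E
```

```text
11.4 [0.5493 0.0365 0.0936] yaw 24.0 tz [ 0.002  0.001 -1.   ] w 0.691 F [-5.2  1.3 15.8] [-0.02  1.2  -0.25] q [-0.5   0.49  0.47  1.94 -0.31  0.78  0.56]
```

Request:
jog_arm --commands "0.8 0 0 0 0 0 0.012;0.8 0 0 0 0 0 0.012;0.8 0 0 0 0 0 0.01;0.8 0 0 0 0 0 0;0.8 0 0 0 0 0 0"

```text
clock: 11.9
position: [0.5489, 0.0365, 0.0938]
ee_rot: [-2.987, -0.971, -0.002]
force: [-5.5, 0.2, 18.3]
width: 0.692
```

```bash
python3 - <<'E'
from h import *
st()
E
```

```text
11.9 [0.5489 0.0365 0.0938] yaw 36.02 tz [ 0.001  0.001 -1.   ] w 0.692 F [-5.5  0.2 18.3] [-0.15  1.33  0.24] q [-0.46  0.48  0.41  1.93 -0.27  0.78  0.73]
```

Request:
jog_arm --commands "0.8 0 0 0 0 0 0.01;0.8 0 0 0 0 0 0.009;0.8 0 0 0 0 0 0;0.8 0 0 0 0 0 0;0.8 0 0 0 0 0 0"

```text
clock: 12.4
position: [0.5487, 0.0364, 0.0937]
ee_rot: [-2.924, -1.147, -0.002]
force: [-7.2, -0.4, 19.5]
width: 0.691
```

```bash
python3 - <<'E'
from h import *
st()
E
```

```text
12.4 [0.5487 0.0364 0.0937] yaw 42.85 tz [ 0.001  0.001 -1.   ] w 0.691 F [-7.2 -0.4 19.5] [-0.18  1.53  0.15] q [-0.44  0.48  0.38  1.93 -0.25  0.77  0.83]
```

Request:
jog_arm --commands "0.8 0 0 0 0 0 0.01;0.8 0 0 0 0 0 0.006;0.8 0 0 0.005 0 0 0;0.8 0 0 0.005 0 0 0;0.8 0 0 0 0 0 0"

```text
clock: 12.9
position: [0.5485, 0.0362, 0.0954]
ee_rot: [2.863, 1.293, 0.0]
force: [-1.1, -0.2, 0.9]
width: 0.686
```

```bash
python3 - <<'E'
from h import *
st()
E
```

```text
12.9 [0.5485 0.0362 0.0954] yaw 48.6 tz [ 0.  0. -1.] w 0.686 F [-1.1 -0.2  0.9] [-0.2   0.35  0.02] q [-0.42  0.47  0.35  1.93 -0.23  0.78  0.91]
```

Request:
jog_arm --commands "0.8 0 0 0.005 0 0 0;0.8 0 0 0.005 0 0 0;0.8 0 0 0 0 0 0;0.8 0 0 0 0 0 0;0.8 0 0 0 0 0 0"

```text
clock: 13.4
position: [0.5485, 0.0363, 0.098]
ee_rot: [-2.863, -1.293, 0.0]
force: [-2.0, -1.1, -0.1]
width: 0.692
```

```bash
python3 - <<'E'
from h import *
st()
d=grab('wrist');P=cloud(d);cv2.imwrite('pics/w5.png',d['pixels'][...,::-1])
m=(np.hypot(P[...,0]-.5485,P[...,1]-.0362)<.045)&(P[...,2]>.1)&(P[...,2]<.135);print(m.sum(),np.percentile(P[m][:,2],[10,50,90]) if m.any() else 0)
r=blob(d,P,(95,80,40),(130,255,255),(0,0,560,420),(0.11,.135));print('mark',r.sum(),P[r].mean(0) if r.any() else 0)
E
```

```text
13.4 [0.5485 0.0363 0.098 ] yaw 48.6 tz [-0. -0. -1.] w 0.692 F [-2.  -1.1 -0.1] [-0.2   0.49 -0.04] q [-0.42  0.47  0.35  1.93 -0.22  0.78  0.9 ]
13199 [0.11327927 0.12222879 0.1233333 ]
mark 227 [0.55529857 0.05818573 0.12311413]
```

View pics/w5.png

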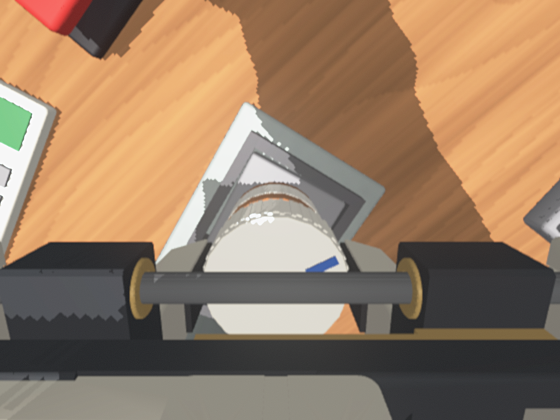

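The wrist view shows the cap level in the jaws, with the mark at (322,266), about 55° from the jar's x. It is raised 5 mm at about zero force, so the thread is free. I'll lift.

Request:
jog_arm --commands "0.8 0 0 0.01 0 0 0;0.8 0 0 0.01 0 0 0;0.8 0 0 0.01 0 0 0;0.8 0 0 0 0 0 0;0.8 0 0 0 0 0 0"

```text
clock: 13.95
position: [0.5488, 0.0365, 0.1072]
ee_rot: [2.863, 1.293, 0.001]
force: [0.1, -0.8, -0.0]
width: 0.687
```

```bash
python3 - <<'E'
from h import *
st()
E
```

```text
13.95 [0.5488 0.0365 0.1072] yaw 48.61 tz [ 0.001  0.    -1.   ] w 0.687 F [ 0.1 -0.8 -0. ] [-0.03 -0.05  0.02] q [-0.43  0.46  0.36  1.92 -0.22  0.8   0.9 ]
```

Request:
jog_arm --commands "0.8 0 0 0.02 0 0 0;0.8 0 0 0.03 0 0 0;0.8 0 0 0.03 0 0 0;0.8 0 0 0.02 0 0 0;0.8 0 0 0.01 0 0 0"

```text
clock: 14.45
position: [0.5492, 0.0364, 0.1411]
ee_rot: [2.863, 1.293, 0.002]
force: [-0.6, 0.7, -0.9]
width: 0.688
```

Request:
jog_arm --commands "0.8 0 0 0 0 0 0;0.8 0 0 0 0 0 0;0.8 0 0 0 0 0 0;0.8 0 0 0 0 0 0;0.8 0 0 0 0 0 0"

```text
clock: 14.95
position: [0.5485, 0.0364, 0.1398]
ee_rot: [-2.863, -1.293, 0.001]
force: [0.4, -0.5, -0.9]
width: 0.688
```

```bash
python3 - <<'E'
from h import *
st()
d=grab('wrist');P=cloud(d);cv2.imwrite('pics/w6.png',d['pixels'][...,::-1])
m=(np.hypot(P[...,0]-.5485,P[...,1]-.0362)<.045)&(P[...,2]>.13)&(P[...,2]<.18);print('cap top',m.sum(),np.percentile(P[m][:,2],[10,50,90]))
s=grab('side');cv2.imwrite('pics/s6.png',cv2.resize(s['pixels'][160:300,190:350],None,fx=4,fy=4)[...,::-1])
E
```

```text
14.95 [0.5485 0.0364 0.1398] yaw 48.61 tz [-0. -0. -1.] w 0.688 F [ 0.4 -0.5 -0.9] [-0.05  0.01  0.06] q [-0.44  0.42  0.37  1.89 -0.19  0.87  0.88]
cap top 13673 [0.15201757 0.16404327 0.16518165]
```

View pics/s6.png

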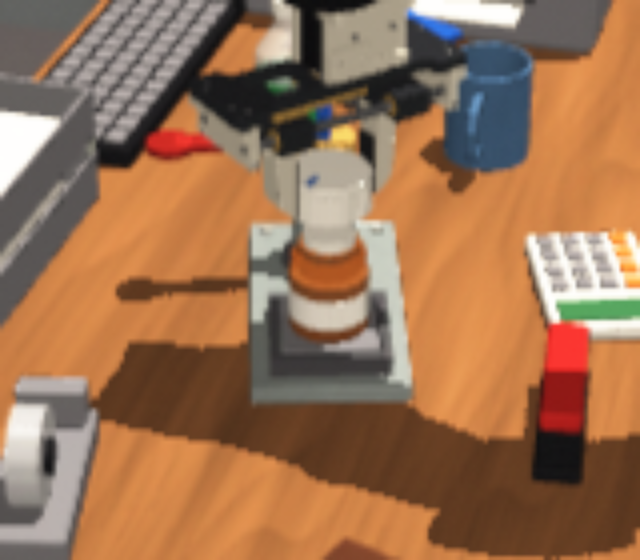

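The side crop shows the cap held level at (335,195) over the upright jar at (330,290), still in its pocket, with the bar clear at (180,145). The cap's lower edge is about 30 mm above the rim, so I'll hand in.

```bash
python3 -c "
from h import *
st(); print(arm.sign_off())"
```

```text
15.05 [0.5486 0.0364 0.1399] yaw 48.61 tz [-0. -0. -1.] w 0.687 F [ 0.3 -0.4 -0.3] [-0.08  0.02  0.03] q [-0.44  0.42  0.37  1.89 -0.19  0.87  0.88]
the job is handed in; nothing more can be done
None
```

The job is handed in at 15 s, with the cap held level over the jar. It reported no verdict.

- **Key and lock:** the key went fully home on the second try. The first try touched the lock's top face about 3 mm off, because the arm lagged its command. I then turned it clockwise and left it in the lock. The bar's measured direction puts the lock at about 1.49 rad.
- **Cap:** I turned it counter-clockwise about 56°, until its mark was roughly 55° from the jar's x. The lift then took almost no force, so the thread had let go and the jar was not being carried.
- **Last checks:** the cap's lower edge is about 29.5 mm above the rim, level and still gripped. The jar stands upright in its pocket, the bar is well clear, and the bystanders in view look undisturbed.
- **Not re-measured at the end:** the key's depth. The top camera last showed its top at about 169–175 mm just after release, where fully home is 171 mm; nothing touched it after that.

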